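# Unstack the slide-mounting supplies into their holder trays

### The arm

A 7-joint arm with a two-finger parallel gripper is mounted at the origin on the work surface. World frame = base frame: x ahead of the robot, y to its left, z up, the work surface at z = 0. Lengths are in mm, angles in rad, forces in N, time in s.
With the tool pointing down it reaches from about 400 to 900 mm from the base axis. Payload 5.5 kg.
Tool frame: the origin (TCP) lies on the centre line of the jaws, within the pads' length; the fingertips stand arm.finger_overhang ahead of it and the grasp point (between the pads) lies 11 mm behind it (arm.finger_overhang is the distance from the TCP to the fingertips, in mm); z points along the fingers, y is the line along which they close (so a half turn about z gives the same grasp; the last joint's range is limited). The gripper opens to 92 mm and grips with 3 to 60 N. Pads are 19 mm wide; open, the fingers measure 130 mm over their backs; the gripper's body (75 mm by 190 mm) begins 47 mm behind the grasp point.
Start: joints at [-0.972, 0.501, -0.427, 1.55, 0.221, 1.138, -0.21], TCP at [214.154, 613.708, 234.729] pointing down, gripper open.
Joint ranges: [-2.88, 2.88], [-0.31, 2.03], [-1.54, 1.56], [0.2, 2.42], [-1.41, 4.55], [0.19, 2.02], [-2.57, 2.57]. Speed limits (rad/s): [2.57, 2.57, 3.14, 3.14, 3.14, 3.14, 3.14].

### API

Orientations are given as a 3x3 rotation matrix whose columns are the frame's x, y, z axes.
In Python, from workcell import arm gives the robot as it stands.
- The arm moves only by the tool arm_command, never from a script. Its argument "rows" is a list of rows, each an object with "translation": the shift along the tool's x, y, z scaled (see below), a list of three; "yaw": the turn about the tool's z scaled (see below). In form: [{"translation": [dx, dy, dz], "yaw": yaw}, ...]. A call has 1 to 12 rows; each row shifts and turns the commanded pose from where the row before left it, along the tool's axes as they then stand; what a row does not reach is not made up. The controller multiplies each number of a shift by 40 mm and each number of a turn by 6 degrees. A row lasts 1/12 s, in which the tool goes at most 41.7 mm and 7.16 degrees, less where a joint would pass 70% of its speed; a pose out of reach is approached as far as the arm can. A call with a number of a shift or a turn outside -1 to 1 is refused whole. A call with a gripper value outside its range is refused whole. "claw" is the closure, from -1 (fully open) to 1 (shut), set as the call begins (left out, the last holds). The fingers move at their own pace and stop on an object; "newtons" is the grip in N (left out, the last holds). Time passes only in rows, so rows that do not move let the fingers close. It gives the time, the measured TCP pose, the force, the opening and the grip force at its end, in the units of the state.
- arm.sense(): the state, without advancing time (a new reading comes with each control period).
- arm.snapshot(name): name is "side" or "top"; returns (picture, depth): 400x640x3 uint8, red, green, blue; 400x640 float32, mm along the optical axis (not along the pixel's ray), 0 where there is no reading.
- arm.camera_model(name): a dict with "fov_y" (degrees; the focal length in pixels is half the picture's height over the tangent of half this angle, whatever the lens; pixels are square), "cx", "cy" (the principal point, pixels), "k1" (the pictures are not rectified: a ray, as slopes to the right and down, at radius r is drawn at 1 + k1 r^2 times it, then the intrinsics apply), "world_from_camera" (4x4, takes a point from camera to world coordinates). Camera axes: x right, y down, z forward; pixel columns grow to the right and rows downward; lengths in mm; the calibration is good to about 2 mm. A picture is of the moment at which its call begins. camera_model takes no time and is no camera call.
- arm.finish_job(): hands the job in; it is judged then, once.
The state is a dict: "time_s": time; "joint_positions": joint angles; "joint_vel": joint speeds; "tau": joint torques, N m; "tcp_pos": TCP position; "orientation": TCP orientation; "wrist_force": force on the tool from outside, world axes, zero at the start; "wrist_torque": the same for the moment, N m; "grip_width": opening from 0.0 (shut) to 1.0 (fully open); "grip_force": force on a finger pad.
Only numpy, scipy, OpenCV 4.12 (cv2) and the standard library are available. Lean on these libraries where they do the work, as an engineer would, in place of code of your own. Each camera call takes 0.05 s, during which the arm holds its last target. There are 200 camera calls.

### The job

Take the stack of slide-mounting supplies apart and set each thing into the holder tray that matches its shape and size: the long blue tip box in the large oblong tray, the white slide box in the smaller oblong tray, the round sample pot in the round tray and the small square cover-glass box in the square tray. Each must end lying flat on its tray's floor inside the lip, right way up and let go. Keep the sample pot upright all the while and do not move the tape roll or the bottle.

Things in the scene. Friction and masses are not known exactly. Their poses are not given: they have to be found in the camera images.
- tip_box: closed pipette-tip box, blue plastic, 118 (x) x 64 (y) x 50 (z) mm, 0.13 to 0.25 kg, the bottom of the stack, standing on the bench. Origin: centre of its underside; x along its length, z up
- slide_box: closed microscope-slide box, white plastic, 84 (x) x 50 (y) x 30 (z) mm, lying on the tip box, roughly lengthwise along it. Origin: centre of its underside; x along its length, z up
- pot: round lidded sample pot, amber glass with a black lid, 34 mm in diameter, 36 mm tall, standing on one half of the slide box's top (either half along its length), next to the cover-glass box with a gap of some 3 to 15 mm. Origin: centre of its underside; z up, its yaw means nothing
- cover_box: square grey cover-glass box, 28 x 28 x 30 (z) mm, standing on the other half of the slide box's top, sides roughly parallel to the slide box's. Origin: centre of its underside; z up
- tip_tray: large oblong holder tray for the tip box, inside 134 (x) x 80 (y) mm, outside 142 x 88 mm; 4 mm dark floor, 4 mm thick aluminium lip standing 6 mm above the floor (10 mm above the bench); fixed, it cannot be pushed. Origin: centre of its underside, on the bench; z up, x along its length
- slide_tray: smaller oblong holder tray for the slide box, inside 100 (x) x 66 (y) mm, outside 108 x 74 mm; 4 mm dark floor, 4 mm thick aluminium lip standing 6 mm above the floor (10 mm above the bench); fixed, it cannot be pushed. Origin: centre of its underside, on the bench; z up, x along its length
- pot_tray: round holder tray for the pot, inside 50 mm and outside 58 mm in diameter; 4 mm dark floor, 4 mm thick aluminium lip standing 6 mm above the floor (10 mm above the bench); fixed, it cannot be pushed. Origin: centre of its underside, on the bench; z up
- cover_tray: square holder tray for the cover-glass box, inside 44 x 44 mm, outside 52 x 52 mm; 4 mm dark floor, 4 mm thick aluminium lip standing 6 mm above the floor (10 mm above the bench); fixed, it cannot be pushed. Origin: centre of its underside, on the bench; z up
- tape: bystander: roll of yellow tape lying flat, 84 mm in outer diameter, 64 mm hole, 19 mm high, loose. Origin: centre of its underside
- bottle: bystander: amber reagent bottle with a red cap, 50 mm in diameter, 95 mm tall, loose, standing straight ahead of the robot some 0.65 m from its base axis (the tallest thing near the work besides the stack). Origin: centre of its underside

How it is judged:
By the outcome, as a careful person would: the job done as asked, in the order asked, and still so for the second after the job is handed in, with the robot touching nothing.
It also fails if it takes over 134 s, if anything falls off the work surface, if the arm or the gripper's body presses on something with over 40 N, if the wrist force passes 120 N, or if a joint passes its speed limit or range.

## Working session

There is one attempt and no reset: what is moved stays moved. The work goes in short steps, Python scripts to look and compute and a tool call to move; the robot and the scene stay as the last step left them, time stands still between calls to the robot, and variables do not carry over. Pictures are saved under pics/ and viewed, at most 14 in all, crops included, and the job is handed in when it is done.

Besides the shell and the picture viewer there is one more tool, called as a command line: name --argument value ..., lists and objects as JSON in quotes. arm_command: Moves the arm, as the interface text tells. Shifts and turns lie within -1 to 1; 1 stands for 40 mm of shift or 6 degrees of turn. Its arguments: {"type":"object","properties":{"rows":{"type":"array"},"claw":{"type":"number"},"newtons":{"type":"number"}},"required":["rows"]}

```bash
mkdir -p pics; ls; python3 - <<'E'
from workcell import arm
import cv2, numpy as np
for n in ("top","side"):
    p,d=arm.snapshot(n); cv2.imwrite(f"pics/{n}0.png",p[:,:,::-1]); np.savez(f"{n}0.npz",p=p,d=d)
    print(n,arm.camera_model(n))
s=arm.sense(); print(s); print(arm.finger_overhang)
E
```

```text
pics
top {'fov_y': 55.315151462513235, 'cx': 322.79032737009123, 'cy': 202.77814343714422, 'k1': -0.03266168599007526, 'world_from_camera': array([[-1.98203135e-02, -9.86569721e-01,  1.62133711e-01,
         3.56144599e+02],
       [-9.99799097e-01,  2.00423348e-02, -2.66267107e-04,
         7.72028008e-01],
       [-2.98684705e-03, -1.62106415e-01, -9.86768762e-01,
         1.18465161e+03],
       [ 0.00000000e+00,  0.00000000e+00,  0.00000000e+00,
         1.00000000e+00]])}
side {'fov_y': 47.55651623755808, 'cx': 312.58584095219936, 'cy': 201.66782024315333, 'k1': -0.09242937522092089, 'world_from_camera': array([[ 9.92413592e-01, -8.53077328e-02,  8.85316504e-02,
         4.37290200e+02],
       [-1.21782181e-01, -5.83333050e-01,  8.03051464e-01,
        -8.76486778e+02],
       [-1.68630621e-02, -8.07740765e-01, -5.89296609e-01,
         7.32418637e+02],
       [ 0.00000000e+00,  0.00000000e+00,  0.00000000e+00,
         1.00000000e+00]])}
{'time_s': 0.1, 'joint_positions': array([-0.97181076,  0.50175608, -0.42679164,  1.55134783,  0.22079767,
        1.13830626, -0.21028947]), 'joint_vel': array([-0.00109023, -0.0029762 , -0.0017811 , -0.00156416, -0.00116444,
        0.00098132, -0.00172766]), 'tau': array([-1.18377496e-02, -5.67868173e+01, -5.83875775e+00, -2.79911399e+01,
       -6.90854480e-02,  2.39668926e-02,  2.85250803e-05]), 'tcp_pos': array([214.02290209, 613.0944842 , 233.77842425]), 'orientation': array([[-9.44166373e-01,  3.29468448e-01, -6.33475286e-04],
       [ 3.29469052e-01,  9.44164935e-01, -1.64897132e-03],
       [ 5.48211320e-05, -1.76561377e-03, -9.99998440e-01]]), 'wrist_force': array([-0.09330228,  0.34336709,  1.0045267 ]), 'wrist_torque': array([ 0.01101516, -0.03363189,  0.00889337]), 'grip_force': 0.0, 'grip_width': 1.0006678308519186}
8.0
```

View pics/top0.png

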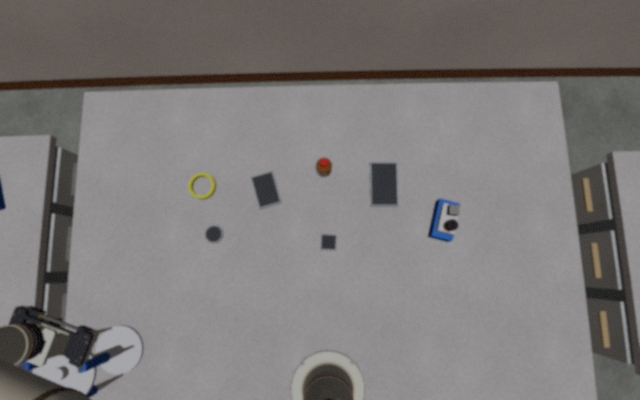

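View pics/side0.png

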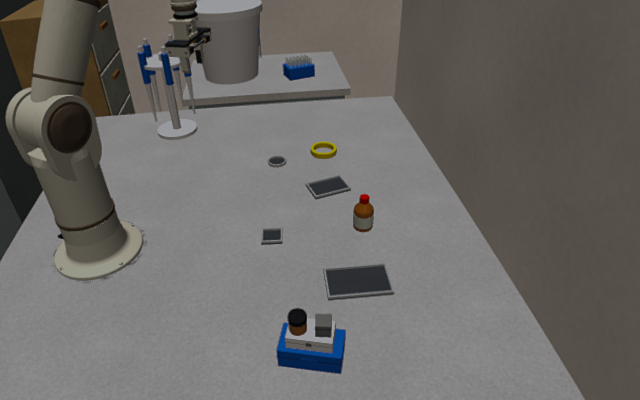

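```bash
cat > h.py <<'E'
import numpy as np, cv2
from workcell import arm
def cam(n):
    m=arm.camera_model(n); f=200/np.tan(np.radians(m["fov_y"]/2))
    return m,np.array([[f,0,m["cx"]],[0,f,m["cy"]],[0,0,1]]),np.array([m["k1"],0,0,0,0.])
def rays(n,uv):
    m,K,D=cam(n); s=cv2.undistortPoints(np.float64(uv).reshape(-1,1,2),K,D).reshape(-1,2)
    r=np.c_[s,np.ones(len(s))]@m["world_from_camera"][:3,:3].T
    return m["world_from_camera"][:3,3],r      # r has unit optical depth
def plane(n,uv,z):
    o,r=rays(n,uv); return o+r*((z-o[2])/r[:,2])[:,None]
def cloud(n,d):
    v,u=np.mgrid[:400,:640]; o,r=rays(n,np.c_[u.ravel(),v.ravel()])
    P=(o+r*d.ravel()[:,None]); P[d.ravel()==0]=np.nan
    return P.reshape(400,640,3)
def rect(p):   # centre, (long,short), yaw of long side in deg
    c,(w,h),a=cv2.minAreaRect(np.float32(p[:,:2]))
    if w<h: w,h,a=h,w,a+90
    return np.round([*c,w,h,(a+90)%180-90],1)
def up(p,k=4): return cv2.resize(p,None,fx=k,fy=k,interpolation=cv2.INTER_CUBIC)
def blobs(n,mask,z,k=4,amin=5):
    cs,_=cv2.findContours(np.uint8(mask),cv2.RETR_EXTERNAL,cv2.CHAIN_APPROX_NONE); out=[]
    for c in cs:
        if cv2.contourArea(c)<amin*k*k: continue
        q=(c.reshape(-1,2)+.5)/k-.5
        out.append((q.mean(0).round(),rect(plane(n,q,z)),plane(n,q,z)))
    return out
E
cat > a.py <<'E'
from h import *
for n in("top","side"):
    z=np.load(n+"0.npz"); p,d=z["p"],z["d"]; P=cloud(n,d); U=up(p); hsv=cv2.cvtColor(U,cv2.COLOR_RGB2HSV); V=U.max(2)
    W=up(np.nan_to_num(P).astype(np.float32)); 
    on=(W[...,0]>330)&(W[...,0]<850)&(abs(W[...,1])<450)
    print(n,"dark, z=7")
    for q,r,_ in blobs(n,(V<95)&on&(W[...,2]<25),7,amin=30): print(q,r)
    for nm,m,zz in(("yellow",(hsv[...,0]>20)&(hsv[...,0]<35)&(hsv[...,1]>150),19),("red",((hsv[...,0]<6)|(hsv[...,0]>174))&(hsv[...,1]>170),95),("blue",(hsv[...,0]>100)&(hsv[...,0]<125)&(hsv[...,1]>140)&on,50)):
        for q,r,_ in blobs(n,m&on,zz): print(nm,q,r)
    if n=="top": bl=[b for b in blobs(n,(hsv[...,0]>100)&(hsv[...,0]<125)&(hsv[...,1]>140)&on,50)][0][1]
    s=np.hypot(P[...,0]-bl[0],P[...,1]-bl[1])<90
    for a,b in((-10,10),(40,56),(74,86),(104,122)):
        q=P[s&(P[...,2]>a)&(P[...,2]<b)]
        if len(q)>5: print("layer",a,b,len(q),np.median(q,0).round(1),q[:,2].std().round(1),rect(q))
E
python3 a.py
python3 - <<'E'
import cv2
a=cv2.imread("pics/top0.png")[190:250,420:480];b=cv2.imread("pics/side0.png")[300:380,270:350]
r=lambda i:cv2.resize(i,(400,400),interpolation=cv2.INTER_CUBIC)
cv2.imwrite("pics/c0.png",cv2.hconcat([r(a),r(b)]))
E
```

```text
top dark, z=7
[328. 242.] [428.2 -13.6  41.5  41.1  86.4]
[213. 234.] [459.9 341.7  46.7  46.    1.3]
[432. 220.] [ 493.9 -339.4  116.7   12.8  -11.4]
[265. 189.] [596.9 180.3  98.   63.8  15.5]
[384. 184.] [ 607.6 -192.7  132.6   78.4   -1.5]
yellow [202. 186.] [610.6 378.8  80.6  76.5  62.7]
red [324. 162.] [656.1  -4.4  23.6  22.   88.8]
blue [441. 219.] [ 484.6 -361.2  117.4   67.7  -15.4]
layer -10 10 1543 [ 4.778e+02 -3.336e+02 -3.000e-01] 2.5 [ 483.8 -361.9  177.8  177.    89.7]
layer 40 56 315 [ 469.  -350.4   49.6] 2.9 [ 486.5 -366.7  119.1   65.   -15.6]
layer 74 86 241 [ 485.6 -354.8   79.7] 2.3 [ 485.2 -366.8   83.8   51.9  -16.6]
layer 104 122 227 [ 475.3 -367.9  112.6] 3.7 [ 484.3 -367.6   76.4   34.7  -12. ]
side dark, z=7
[315. 363.] [ 4.843e+02 -3.872e+02  1.291e+02  5.590e+01  1.000e-01]
[358. 296.] [ 605.6 -237.8  142.7   18.5   -6.1]
[357. 280.] [ 608.8 -188.9  134.7   80.    -1.5]
[272. 243.] [426.9 -40.2  51.   11.2  -4.7]
[271. 234.] [428.2  -8.2  44.2  43.4  -3.7]
[363. 225.] [ 6.625e+02 -7.200e+00  5.700e+01  4.890e+01 -3.000e-01]
[327. 193.] [588.8 149.1 129.6  67.5 -16.5]
[328. 185.] [598.7 185.6 101.2  66.6  15.7]
[277. 162.] [460.6 339.   65.9  54.8 -79. ]
[317. 155.] [586.3 360.9  61.5  23.4 -47.3]
yellow [323. 150.] [611.8 369.2 107.   80.8  81.4]
red [364. 199.] [656.8 -13.7  38.6  20.6  76.7]
blue [310. 350.] [ 482.2 -381.8  117.8   92.5  -16. ]
layer -10 10 2933 [ 474.3 -404.3    0.5] 1.9 [ 483.5 -363.6  178.7  174.3  -28.6]
layer 40 56 951 [ 491.  -386.9   49.8] 3.1 [ 485.2 -367.7  118.8   65.4  -16. ]
layer 74 86 637 [ 485.  -380.4   80.4] 2.2 [ 484.3 -366.9   84.8   51.8  -15.7]
layer 104 122 545 [ 473.8 -371.5  112. ] 3.5 [ 483.3 -367.1   76.8   34.9  -12.1]
```

View pics/c0.png

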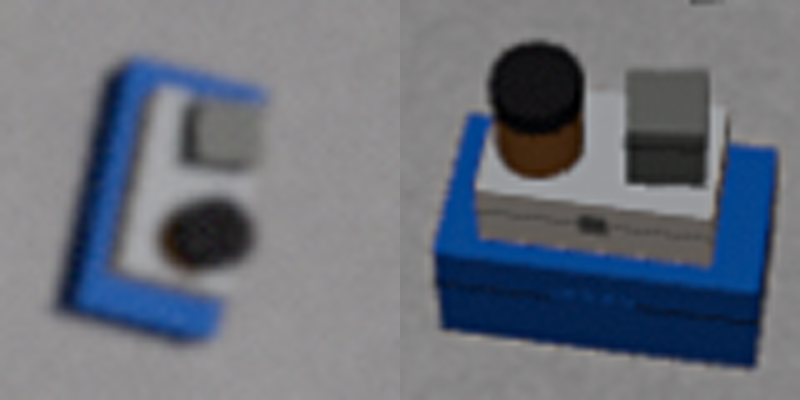

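```bash
cat >> h.py <<'E'
def go(x,y,z=None,th=None):
    """print tool-axis shifts to world TCP target and yaw units to turn closing axis to th (deg, mod 180)"""
    s=arm.sense(); R=s["orientation"]; t=s["tcp_pos"]; a=np.degrees(np.arctan2(R[1,1],R[0,1]))
    d=R.T@(np.array([x,y,t[2] if z is None else z])-t)
    print("t",round(s["time_s"],2),"tcp",t.round(1),"axis",a.round(2),"j",s["joint_positions"].round(2),"grip",round(s["grip_width"]*92,1),round(s["grip_force"],1),"F",s["wrist_force"].round(1))
    print("units",(d/40).round(3),"" if th is None else "yaw units %.3f"%(-(((th-a+90)%180)-90)/6))
E
python3 - <<'E'
from h import *
for n in("top","side"):
    z=np.load(n+"0.npz"); p,d=z["p"],z["d"]; P=cloud(n,d)
    s=(np.hypot(P[...,0]-485,P[...,1]+367)<70)
    S=cv2.cvtColor(p,cv2.COLOR_RGB2HSV)
    lid=s&(P[...,2]>112)&(P[...,2]<121)&(p.max(2)<70)
    cov=s&(P[...,2]>105)&(P[...,2]<114)&(p.max(2)>75)
    for nm,m in(("pot",lid),("cover",cov)):
        q=P[m]; print(n,nm,len(q),np.median(q[:,2]).round(1),q.mean(0).round(1),rect(q),cv2.minEnclosingCircle(np.float32(q[:,:2])))
go(500,342)
E
```

```text
top pot 78 115.8 [ 461.9 -360.5  115.8] [ 461.7 -361.4   28.    24.9  -65.3] ((461.3606872558594, -360.4377136230469), 15.11913776397705)
top cover 109 109.7 [ 502.7 -373.6  109.7] [ 484.3 -369.1   77.1   29.5  -14.9] ((483.9980163574219, -371.79461669921875), 39.03311538696289)
side pot 243 116.2 [ 462.5 -364.2  116.1] [ 462.  -362.9   33.3   32.2   18. ] ((462.5174255371094, -362.47869873046875), 17.347869873046875)
side cover 203 110.8 [ 505.1 -373.9  110.8] [ 482.9 -368.7   76.7   27.5  -11.3] ((483.0943908691406, -370.5821228027344), 38.87068557739258)
t 0.1 tcp [214.  613.1 233.8] axis 70.76 j [-0.97  0.5  -0.43  1.55  0.22  1.14 -0.21] grip 92.1 0.0 F [-0.1  0.3  1. ]
units [-8.983e+00 -4.043e+00  7.000e-03]
```

arm_command --rows '[{"translation": [-0.75, -0.34, 0], "yaw": 0}, {"translation": [-0.75, -0.34, 0], "yaw": 0}, {"translation": [-0.75, -0.34, 0], "yaw": 0}, {"translation": [-0.75, -0.34, 0], "yaw": 0}, {"translation": [-0.75, -0.34, 0], "yaw": 0}, {"translation": [-0.75, -0.34, 0], "yaw": 0}, {"translation": [-0.75, -0.34, 0], "yaw": 0}, {"translation": [-0.75, -0.34, 0], "yaw": 0}, {"translation": [-0.75, -0.34, 0], "yaw": 0}, {"translation": [-0.75, -0.34, 0], "yaw": 0}, {"translation": [-0.75, -0.34, 0], "yaw": 0}, {"translation": [-0.75, -0.34, 0], "yaw": 0}]' --claw -1

```text
time_s: 1.1
tcp_pos: [501.0, 339.5, 234.3]
orientation: [[-0.944, 0.329, -0.001], [0.329, 0.944, -0.0], [0.0, -0.001, -1.0]]
wrist_force: [0.8, -0.5, -0.2]
grip_width: 0.997
grip_force: 0.0
```

```bash
python3 -c "
from h import *
go(530,0,th=74)
for n in('top','side'):
    z=np.load(n+'0.npz'); p,d=z['p'],z['d']; P=cloud(n,d)
    s=(np.hypot(P[...,0]-508,P[...,1]+374)<26)&(P[...,2]>105)&(P[...,2]<114); q=P[s]; print(n,rect(q),np.median(q,0))
"
```

```text
t 1.1 tcp [501.  339.5 234.3] axis 70.76 j [-0.39  0.41 -0.32  1.67  0.14  1.09  0.48] grip 91.7 0.0 F [ 0.8 -0.5 -0.2]
units [-3.480e+00 -7.774e+00  3.000e-03] yaw units -0.540
top [ 507.  -375.1   29.2   27.5   81.1] [ 506.69706138 -374.60158137  109.53747792]
side [ 506.3 -374.4   30.    27.8   81.3] [ 505.86962664 -376.3683852   110.58491089]
```

arm_command --rows '[{"translation": [-0.32, -0.71, 0], "yaw": 0}, {"translation": [-0.32, -0.71, 0], "yaw": 0}, {"translation": [-0.32, -0.71, 0], "yaw": 0}, {"translation": [-0.32, -0.71, 0], "yaw": 0}, {"translation": [-0.32, -0.71, 0], "yaw": 0}, {"translation": [-0.32, -0.71, 0], "yaw": 0}, {"translation": [-0.32, -0.71, 0], "yaw": 0}, {"translation": [-0.32, -0.71, 0], "yaw": 0}, {"translation": [-0.32, -0.71, 0], "yaw": 0}, {"translation": [-0.32, -0.71, 0], "yaw": 0}, {"translation": [-0.32, -0.71, 0], "yaw": 0}, {"translation": [0, 0, 0], "yaw": -0.54}]'

```text
time_s: 2.1
tcp_pos: [530.2, -8.7, 234.3]
orientation: [[-0.959, 0.285, -0.001], [0.285, 0.959, -0.004], [-0.0, -0.004, -1.0]]
wrist_force: [0.0, -0.7, 0.3]
grip_width: 1.001
grip_force: 0.0
```

```bash
python3 -c "
from h import *
go(462,-362.2,th=74)
"
```

```text
t 2.1 tcp [530.2  -8.7 234.3] axis 73.46 j [ 0.11  0.26 -0.18  1.86  0.06  1.03  1.19] grip 92.1 0.0 F [ 0.  -0.7  0.3]
units [-0.882 -8.957  0.037] yaw units -0.090
```

arm_command --rows '[{"translation": [-0.08, -0.81, 0], "yaw": 0}, {"translation": [-0.08, -0.81, 0], "yaw": 0}, {"translation": [-0.08, -0.81, 0], "yaw": 0}, {"translation": [-0.08, -0.81, 0], "yaw": 0}, {"translation": [-0.08, -0.81, 0], "yaw": 0}, {"translation": [-0.08, -0.81, 0], "yaw": 0}, {"translation": [-0.08, -0.81, 0], "yaw": 0}, {"translation": [-0.08, -0.81, 0], "yaw": 0}, {"translation": [-0.08, -0.81, 0], "yaw": 0}, {"translation": [-0.08, -0.81, 0], "yaw": 0}, {"translation": [-0.08, -0.81, 0], "yaw": 0}, {"translation": [0, 0, 0], "yaw": 0}]'

```text
time_s: 3.1
tcp_pos: [462.1, -360.8, 234.3]
orientation: [[-0.959, 0.285, -0.002], [0.285, 0.959, -0.004], [0.001, -0.005, -1.0]]
wrist_force: [-1.4, -1.8, 0.2]
grip_width: 1.002
grip_force: 0.0
```

```bash
python3 -c "
from h import *
go(462,-362.2,130,th=74)
"
```

```text
t 3.1 tcp [ 462.1 -360.8  234.3] axis 73.47 j [ 0.6   0.35  0.02  1.73 -0.    1.06  1.9 ] grip 92.2 0.0 F [-1.4 -1.8  0.2]
units [-0.01  -0.022  2.608] yaw units -0.089
```

arm_command --rows '[{"translation": [-0.01, -0.03, 0.6], "yaw": -0.09}, {"translation": [0, 0, 0.6], "yaw": 0}, {"translation": [0, 0, 0.6], "yaw": 0}, {"translation": [0, 0, 0.5], "yaw": 0}, {"translation": [0, 0, 0.4], "yaw": 0}, {"translation": [0, 0, 0.3], "yaw": 0}, {"translation": [0, 0, 0.2], "yaw": 0}, {"translation": [0, 0, 0.2], "yaw": 0}, {"translation": [0, 0, 0], "yaw": 0}, {"translation": [0, 0, 0], "yaw": 0}]'

```text
time_s: 3.93
tcp_pos: [466.1, -354.0, 98.8]
orientation: [[-0.964, 0.267, 0.0], [0.267, 0.964, -0.0], [-0.0, -0.0, -1.0]]
wrist_force: [-0.6, 1.2, 0.4]
grip_width: 0.995
grip_force: 0.0
```

```bash
python3 -c "
from h import *
go(462,-362.2,97,th=74)
p,d=arm.snapshot('side'); cv2.imwrite('pics/s1.png',cv2.resize(p[240:400,220:420,::-1],(800,600)))
"
```

```text
t 3.93 tcp [ 466.1 -354.    98.8] axis 74.54 j [ 0.6   0.52  0.01  1.83 -0.    0.79  1.91] grip 91.5 0.0 F [-0.6  1.2  0.4]
units [ 0.044 -0.226  0.046] yaw units 0.091
```

View pics/s1.png

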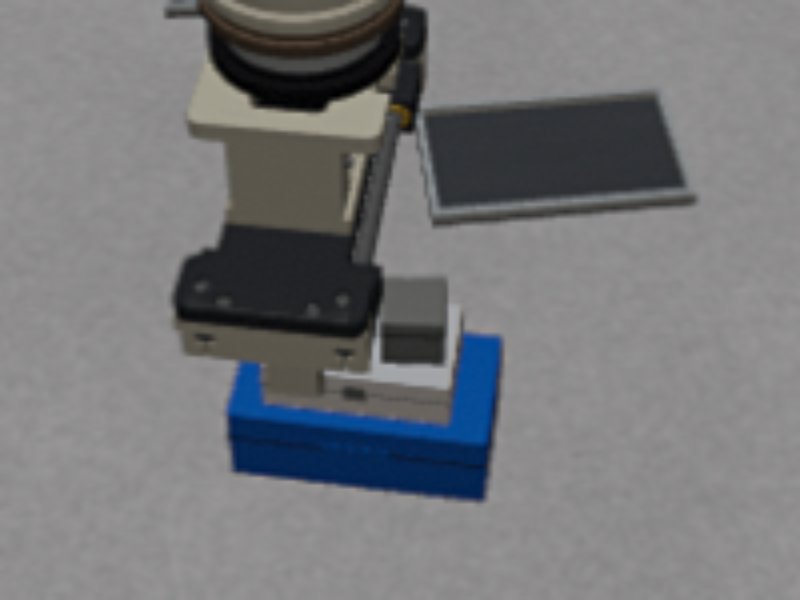

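arm_command --rows '[{"translation": [0.02, -0.11, 0.02], "yaw": 0.04}, {"translation": [0.02, -0.11, 0.02], "yaw": 0.04}, {"translation": [0, 0, 0], "yaw": 0}, {"translation": [0, 0, 0], "yaw": 0}, {"translation": [0, 0, 0], "yaw": 0}]'

```text
time_s: 4.4
tcp_pos: [462.0, -362.2, 97.3]
orientation: [[-0.961, 0.275, 0.0], [0.275, 0.961, -0.0], [-0.0, -0.0, -1.0]]
wrist_force: [-1.0, -0.2, -0.7]
grip_width: 0.999
grip_force: 0.0
```

```bash
python3 -c "
from h import *
go(462,-362.2,97,th=74)
"
```

```text
t 4.4 tcp [ 462.  -362.2   97.3] axis 74.04 j [ 0.61  0.52  0.01  1.83 -0.01  0.79  1.92] grip 91.9 0.0 F [-1.  -0.2 -0.7]
units [ 0.001 -0.001  0.009] yaw units 0.006
```

arm_command --rows '[{"translation": [0, 0, 0], "yaw": 0}, {"translation": [0, 0, 0], "yaw": 0}, {"translation": [0, 0, 0], "yaw": 0}, {"translation": [0, 0, 0], "yaw": 0}, {"translation": [0, 0, 0], "yaw": 0}, {"translation": [0, 0, 0], "yaw": 0}, {"translation": [0, 0, 0], "yaw": 0}, {"translation": [0, 0, 0], "yaw": 0}, {"translation": [0, 0, 0], "yaw": 0}, {"translation": [0, 0, 0], "yaw": 0}, {"translation": [0, 0, 0], "yaw": 0}, {"translation": [0, 0, 0], "yaw": 0}]' --claw 1 --newtons 15

```text
time_s: 5.4
tcp_pos: [462.0, -362.0, 97.1]
orientation: [[-0.962, 0.275, -0.0], [0.275, 0.962, 0.0], [0.0, 0.0, -1.0]]
wrist_force: [0.6, 0.2, 1.1]
grip_width: 0.368
grip_force: 15.0
```

arm_command --rows '[{"translation": [0, 0, -0.1], "yaw": 0}, {"translation": [0, 0, -0.2], "yaw": 0}, {"translation": [0, 0, -0.3], "yaw": 0}, {"translation": [0, 0, -0.4], "yaw": 0}, {"translation": [0, 0, -0.4], "yaw": 0}, {"translation": [0, 0, -0.4], "yaw": 0}, {"translation": [0, 0, -0.3], "yaw": 0}, {"translation": [0, 0, -0.2], "yaw": 0}, {"translation": [0, 0, -0.1], "yaw": 0}, {"translation": [0, 0, 0], "yaw": 0}, {"translation": [0, 0, 0], "yaw": 0}]'

```text
time_s: 6.32
tcp_pos: [461.8, -361.8, 192.8]
orientation: [[-0.962, 0.275, -0.0], [0.275, 0.962, 0.0], [0.001, 0.0, -1.0]]
wrist_force: [0.0, 0.6, -1.1]
grip_width: 0.364
grip_force: 15.0
```

```bash
python3 -c "
from h import *
go(530,-10); go(460,342)
"
```

```text
t 6.32 tcp [ 461.8 -361.8  192.8] axis 74.06 j [ 0.61  0.4   0.01  1.77 -0.01  0.98  1.92] grip 33.5 15.0 F [ 0.   0.6 -1.1]
units [7.750e-01 8.924e+00 2.000e-03] 
t 6.32 tcp [ 461.8 -361.8  192.8] axis 74.06 j [ 0.61  0.4   0.01  1.77 -0.01  0.98  1.92] grip 33.5 15.0 F [ 0.   0.6 -1.1]
units [4.8740e+00 1.6905e+01 6.0000e-03]
```

arm_command --rows '[{"translation": [0.02, 0.2, 0], "yaw": 0}, {"translation": [0.04, 0.5, 0], "yaw": 0}, {"translation": [0.07, 0.8, 0], "yaw": 0}, {"translation": [0.07, 0.83, 0], "yaw": 0}, {"translation": [0.07, 0.83, 0], "yaw": 0}, {"translation": [0.07, 0.83, 0], "yaw": 0}, {"translation": [0.07, 0.83, 0], "yaw": 0}, {"translation": [0.07, 0.83, 0], "yaw": 0}, {"translation": [0.07, 0.83, 0], "yaw": 0}, {"translation": [0.07, 0.83, 0], "yaw": 0}, {"translation": [0.08, 0.83, 0], "yaw": 0}, {"translation": [0.08, 0.78, 0], "yaw": 0}]'

```text
time_s: 7.32
tcp_pos: [529.2, -7.6, 192.2]
orientation: [[-0.962, 0.274, -0.002], [0.274, 0.962, 0.001], [0.002, 0.0, -1.0]]
wrist_force: [0.4, -0.7, -0.5]
grip_width: 0.364
grip_force: 15.0
```

arm_command --rows '[{"translation": [0.37, 0.72, 0], "yaw": 0}, {"translation": [0.37, 0.72, 0], "yaw": 0}, {"translation": [0.37, 0.72, 0], "yaw": 0}, {"translation": [0.37, 0.72, 0], "yaw": 0}, {"translation": [0.37, 0.72, 0], "yaw": 0}, {"translation": [0.37, 0.72, 0], "yaw": 0}, {"translation": [0.37, 0.72, 0], "yaw": 0}, {"translation": [0.37, 0.72, 0], "yaw": 0}, {"translation": [0.37, 0.72, 0], "yaw": 0}, {"translation": [0.37, 0.72, 0], "yaw": 0}, {"translation": [0.3, 0.57, 0], "yaw": 0}, {"translation": [0.1, 0.2, 0], "yaw": 0}]'

```text
time_s: 8.32
tcp_pos: [456.4, 346.7, 192.3]
orientation: [[-0.963, 0.268, -0.002], [0.268, 0.963, 0.002], [0.003, 0.002, -1.0]]
wrist_force: [-0.6, 0.8, -0.6]
grip_width: 0.366
grip_force: 15.0
```

arm_command --rows '[{"translation": [0, 0, 0], "yaw": 0}, {"translation": [0, 0, 0], "yaw": 0}, {"translation": [0, 0, 0], "yaw": 0}, {"translation": [0, 0, 0], "yaw": 0}]'

```text
time_s: 8.65
tcp_pos: [460.7, 338.9, 192.8]
orientation: [[-0.961, 0.278, -0.0], [0.278, 0.961, -0.002], [-0.0, -0.002, -1.0]]
wrist_force: [0.4, 0.6, -1.0]
grip_width: 0.367
grip_force: 15.0
```

```bash
python3 -c "
from h import *
go(460,342,24)
"
```

```text
t 8.65 tcp [460.7 338.9 192.8] axis 73.89 j [-0.44  0.39 -0.3   1.79  0.14  0.98  0.49] grip 33.8 15.0 F [ 0.4  0.6 -1. ]
units [0.039 0.076 4.219]
```

arm_command --rows '[{"translation": [0.02, 0.04, 0.2], "yaw": 0}, {"translation": [0.02, 0.03, 0.4], "yaw": 0}, {"translation": [0, 0, 0.6], "yaw": 0}, {"translation": [0, 0, 0.6], "yaw": 0}, {"translation": [0, 0, 0.6], "yaw": 0}, {"translation": [0, 0, 0.6], "yaw": 0}, {"translation": [0, 0, 0.4], "yaw": 0}, {"translation": [0, 0, 0.2], "yaw": 0}, {"translation": [0, 0, 0], "yaw": 0}, {"translation": [0, 0, 0], "yaw": 0}, {"translation": [0, 0, 0], "yaw": 0}, {"translation": [0, 0, 0], "yaw": 0}]'

```text
time_s: 9.65
tcp_pos: [460.1, 345.1, 50.5]
orientation: [[-0.961, 0.275, 0.002], [0.275, 0.961, 0.002], [-0.002, 0.002, -1.0]]
wrist_force: [-0.6, -0.2, -0.5]
grip_width: 0.368
grip_force: 15.0
```

```bash
python3 -c "
from h import *
go(460,342,21)
p,d=arm.snapshot('side'); cv2.imwrite('pics/s2.png',cv2.resize(p[100:220,200:360,::-1],(800,600)))
"
```

```text
t 9.65 tcp [460.1 345.1  50.5] axis 74.05 j [-0.49  0.59 -0.26  1.87  0.22  0.7   0.42] grip 33.8 15.0 F [-0.6 -0.2 -0.5]
units [-0.018 -0.076  0.737]
```

View pics/s2.png

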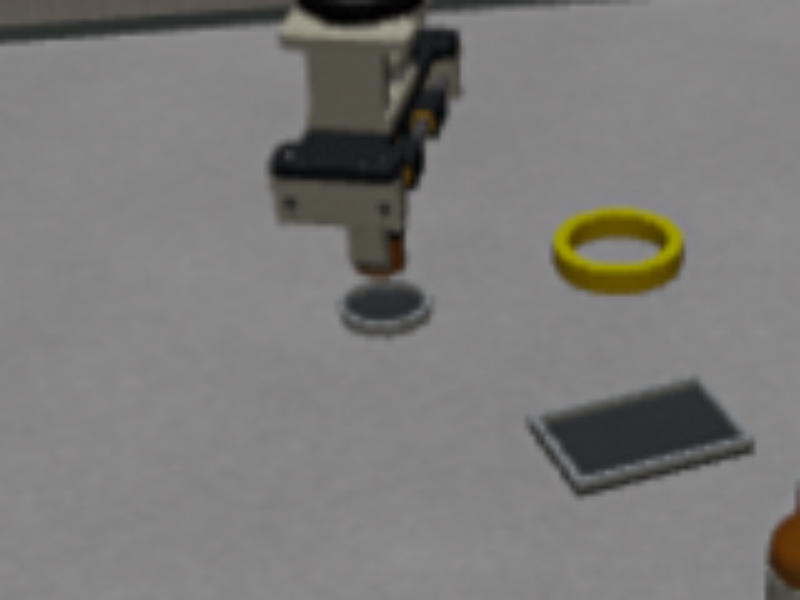

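arm_command --rows '[{"translation": [-0.02, -0.06, 0.1], "yaw": 0}, {"translation": [0, 0, 0.1], "yaw": 0}, {"translation": [0, 0, 0.1], "yaw": 0}, {"translation": [0, 0, 0.1], "yaw": 0}, {"translation": [0, 0, 0.05], "yaw": 0}, {"translation": [0, 0, 0.05], "yaw": 0}, {"translation": [0, 0, 0], "yaw": 0}, {"translation": [0, 0, 0], "yaw": 0}, {"translation": [0, 0, 0], "yaw": 0}, {"translation": [0, 0, 0], "yaw": 0}]'

```text
time_s: 10.53
tcp_pos: [459.3, 342.0, 29.3]
orientation: [[-0.962, 0.275, 0.0], [0.275, 0.962, 0.0], [-0.0, 0.0, -1.0]]
wrist_force: [0.4, 0.4, -1.1]
grip_width: 0.362
grip_force: 15.0
```

```bash
python3 -c "
from h import *
go(460,342,21)
"
```

```text
t 10.53 tcp [459.3 342.   29.3] axis 74.06 j [-0.5   0.62 -0.25  1.88  0.23  0.66  0.41] grip 33.3 15.0 F [ 0.4  0.4 -1.1]
units [-0.016  0.004  0.207]
```

arm_command --rows '[{"translation": [-0.01, 0, 0.05], "yaw": 0}, {"translation": [0, 0, 0.05], "yaw": 0}, {"translation": [0, 0, 0.04], "yaw": 0}, {"translation": [0, 0, 0.03], "yaw": 0}, {"translation": [0, 0, 0.02], "yaw": 0}, {"translation": [0, 0, 0.01], "yaw": 0}, {"translation": [0, 0, 0], "yaw": 0}, {"translation": [0, 0, 0], "yaw": 0}, {"translation": [0, 0, 0], "yaw": 0}]'

```text
time_s: 11.28
tcp_pos: [459.6, 341.9, 21.1]
orientation: [[-0.962, 0.275, 0.0], [0.275, 0.962, 0.0], [-0.0, 0.0, -1.0]]
wrist_force: [0.3, -1.1, -1.1]
grip_width: 0.364
grip_force: 15.0
```

arm_command --rows '[{"translation": [0, 0, 0], "yaw": 0}, {"translation": [0, 0, 0], "yaw": 0}, {"translation": [0, 0, 0], "yaw": 0}, {"translation": [0, 0, 0], "yaw": 0}, {"translation": [0, 0, 0], "yaw": 0}, {"translation": [0, 0, 0], "yaw": 0}]' --claw -1

```text
time_s: 11.78
tcp_pos: [459.6, 341.8, 21.2]
orientation: [[-0.962, 0.275, 0.0], [0.275, 0.962, 0.0], [-0.0, 0.0, -1.0]]
wrist_force: [0.0, 0.4, 0.2]
grip_width: 0.752
grip_force: 0.0
```

arm_command --rows '[{"translation": [0, 0, 0], "yaw": 0}, {"translation": [0, 0, -0.1], "yaw": 0}, {"translation": [0, 0, -0.4], "yaw": 0}, {"translation": [0, 0, -0.7], "yaw": 0}, {"translation": [0, 0, -0.8], "yaw": 0}, {"translation": [0, 0, -0.8], "yaw": 0}, {"translation": [0, 0, -0.8], "yaw": 0}, {"translation": [0, 0, -0.5], "yaw": 0}, {"translation": [0, 0, -0.2], "yaw": 0}, {"translation": [0, 0, 0], "yaw": 0}, {"translation": [0, 0, 0], "yaw": 0}, {"translation": [0, 0, 0], "yaw": 0}]'

```text
time_s: 12.78
tcp_pos: [458.6, 340.9, 191.3]
orientation: [[-0.962, 0.275, -0.003], [0.275, 0.962, -0.002], [0.002, -0.003, -1.0]]
wrist_force: [-0.7, -0.8, -1.2]
grip_width: 1.001
grip_force: 0.0
```

```bash
python3 - <<'E'
from h import *
go(530,-10); go(506.5,-374.5)
P={}
for n in("top","side"):
    p,d=arm.snapshot(n); P=cloud(n,d)
    q=P[(np.hypot(P[...,0]-460,P[...,1]-342)<35)&(P[...,2]>36)&(P[...,2]<60)]; print(n,"pot",len(q),np.median(q[:,2]),rect(q))
    q=P[(np.hypot(P[...,0]-506,P[...,1]+374)<40)&(P[...,2]>104)&(P[...,2]<114)]; print(n,"cover",len(q),np.median(q[:,2]),rect(q))
    q=P[(np.hypot(P[...,0]-485,P[...,1]+367)<70)&(P[...,2]>75)&(P[...,2]<84)]; print(n,"slide",len(q),np.median(q[:,2]),rect(q))
E
```

```text
t 12.78 tcp [458.6 340.9 191.3] axis 74.06 j [-0.44  0.39 -0.31  1.8   0.14  0.98  0.49] grip 92.1 0.0 F [-0.7 -0.8 -1.2]
units [-4.125 -7.944  0.012] 
t 12.78 tcp [458.6 340.9 191.3] axis 74.06 j [-0.44  0.39 -0.31  1.8   0.14  0.98  0.49] grip 92.1 0.0 F [-0.7 -0.8 -1.2]
units [ -6.062 -16.868   0.031] 
top pot 0 nan [0. 0. 0. 0. 0.]
top cover 102 109.67022483025119 [ 507.2 -374.3   29.2   28.8   -3.9]
top slide 361 79.55162968796526 [ 485.1 -366.9   84.    51.3  -15.9]
side pot 64 40.94508201136978 [458.7 339.1  34.2  31.1  84.2]
side cover 237 110.5768441779046 [ 506.3 -374.1   29.4   27.9   81.2]
side slide 896 80.54131646693003 [ 484.4 -366.9   84.7   52.4  -16.2]
  return _methods._mean(a, axis=axis, dtype=dtype,
  ret = ret.dtype.type(ret / rcount)
```

arm_command --rows '[{"translation": [-0.1, -0.2, 0], "yaw": 0}, {"translation": [-0.3, -0.6, 0], "yaw": 0}, {"translation": [-0.37, -0.71, 0], "yaw": 0}, {"translation": [-0.37, -0.71, 0], "yaw": 0}, {"translation": [-0.37, -0.71, 0], "yaw": 0}, {"translation": [-0.37, -0.71, 0], "yaw": 0}, {"translation": [-0.37, -0.71, 0], "yaw": 0}, {"translation": [-0.37, -0.71, 0], "yaw": 0}, {"translation": [-0.37, -0.71, 0], "yaw": 0}, {"translation": [-0.37, -0.71, 0], "yaw": 0}, {"translation": [-0.37, -0.71, 0], "yaw": 0}, {"translation": [-0.37, -0.71, 0], "yaw": 0}]'

```text
time_s: 13.88
tcp_pos: [529.9, -9.4, 192.4]
orientation: [[-0.961, 0.275, -0.001], [0.275, 0.961, -0.0], [0.001, -0.001, -1.0]]
wrist_force: [0.3, 0.6, 0.3]
grip_width: 1.001
grip_force: 0.0
```

arm_command --rows '[{"translation": [-0.18, -0.84, 0], "yaw": 0}, {"translation": [-0.18, -0.84, 0], "yaw": 0}, {"translation": [-0.18, -0.84, 0], "yaw": 0}, {"translation": [-0.18, -0.84, 0], "yaw": 0}, {"translation": [-0.18, -0.84, 0], "yaw": 0}, {"translation": [-0.18, -0.84, 0], "yaw": 0}, {"translation": [-0.18, -0.84, 0], "yaw": 0}, {"translation": [-0.18, -0.84, 0], "yaw": 0}, {"translation": [-0.18, -0.84, 0], "yaw": 0}, {"translation": [-0.18, -0.8, 0], "yaw": 0}, {"translation": [-0.12, -0.5, 0], "yaw": 0}, {"translation": [0, -0.1, 0], "yaw": 0}]'

```text
time_s: 14.88
tcp_pos: [502.8, -379.0, 192.0]
orientation: [[-0.96, 0.281, -0.002], [0.281, 0.96, -0.002], [0.001, -0.003, -1.0]]
wrist_force: [0.1, -0.7, -0.5]
grip_width: 1.001
grip_force: 0.0
```

arm_command --rows '[{"translation": [0, 0, 0], "yaw": -0.6}, {"translation": [0, 0, 0], "yaw": -0.57}, {"translation": [0, 0, 0], "yaw": 0}, {"translation": [0, 0, 0], "yaw": 0}, {"translation": [0, 0, 0], "yaw": 0}]'

```text
time_s: 15.3
tcp_pos: [505.8, -372.2, 192.7]
orientation: [[-0.988, 0.156, -0.001], [0.156, 0.988, 0.001], [0.001, 0.001, -1.0]]
wrist_force: [0.3, -0.3, -0.3]
grip_width: 1.0
grip_force: 0.0
```

```bash
python3 -c "
from h import *
go(506.5,-374.3,97,81)
"
```

```text
t 15.3 tcp [ 505.8 -372.2  192.7] axis 81.02 j [ 0.62  0.47 -0.03  1.66  0.02  1.01  1.99] grip 92.0 0.0 F [ 0.3 -0.3 -0.3]
units [-0.029 -0.051  2.393] yaw units 0.004
```

arm_command --rows '[{"translation": [-0.02, -0.04, 0.2], "yaw": 0}, {"translation": [0, 0, 0.4], "yaw": 0}, {"translation": [0, 0, 0.5], "yaw": 0}, {"translation": [0, 0, 0.5], "yaw": 0}, {"translation": [0, 0, 0.4], "yaw": 0}, {"translation": [0, 0, 0.2], "yaw": 0}, {"translation": [0, 0, 0.15], "yaw": 0}, {"translation": [0, 0, 0.04], "yaw": 0}, {"translation": [0, 0, 0], "yaw": 0}, {"translation": [0, 0, 0], "yaw": 0}, {"translation": [0, 0, 0], "yaw": 0}, {"translation": [0, 0, 0], "yaw": 0}]'

```text
time_s: 16.3
tcp_pos: [507.1, -375.0, 98.5]
orientation: [[-0.988, 0.155, 0.001], [0.155, 0.988, -0.001], [-0.002, -0.001, -1.0]]
wrist_force: [-0.1, 0.6, -0.2]
grip_width: 1.001
grip_force: 0.0
```

```bash
python3 -c "
from h import *
go(506.5,-374.3,97,81)
"
```

```text
t 16.3 tcp [ 507.1 -375.    98.5] axis 81.08 j [ 0.62  0.58 -0.03  1.72  0.02  0.84  1.99] grip 92.1 0.0 F [-0.1  0.6 -0.2]
units [0.017 0.014 0.038] yaw units 0.013
```

Good; close.

arm_command --rows '[{"translation": [0, 0, 0.03], "yaw": 0}, {"translation": [0, 0, 0], "yaw": 0}, {"translation": [0, 0, 0], "yaw": 0}, {"translation": [0, 0, 0], "yaw": 0}, {"translation": [0, 0, 0], "yaw": 0}, {"translation": [0, 0, 0], "yaw": 0}, {"translation": [0, 0, 0], "yaw": 0}, {"translation": [0, 0, 0], "yaw": 0}, {"translation": [0, 0, 0], "yaw": 0}, {"translation": [0, 0, 0], "yaw": 0}, {"translation": [0, 0, 0], "yaw": 0}, {"translation": [0, 0, 0], "yaw": 0}]' --claw 1 --newtons 12

```text
time_s: 17.3
tcp_pos: [506.5, -374.5, 96.3]
orientation: [[-0.988, 0.155, -0.0], [0.155, 0.988, 0.0], [0.0, 0.0, -1.0]]
wrist_force: [-1.0, 1.1, 0.1]
grip_width: 0.304
grip_force: 12.0
```

arm_command --rows '[{"translation": [0, 0, 0], "yaw": 0}, {"translation": [0, 0, -0.1], "yaw": 0}, {"translation": [0, 0, -0.2], "yaw": 0}, {"translation": [0, 0, -0.4], "yaw": 0}, {"translation": [0, 0, -0.4], "yaw": 0}, {"translation": [0, 0, -0.4], "yaw": 0}, {"translation": [0, 0, -0.4], "yaw": 0}, {"translation": [0, 0, -0.3], "yaw": 0}, {"translation": [0, 0, -0.2], "yaw": 0}, {"translation": [0, 0, -0.1], "yaw": 0}, {"translation": [0, 0, 0], "yaw": 0}, {"translation": [0, 0, 0], "yaw": 0}]'

```text
time_s: 18.3
tcp_pos: [506.2, -374.3, 195.9]
orientation: [[-0.988, 0.155, -0.001], [0.155, 0.988, 0.0], [0.001, 0.0, -1.0]]
wrist_force: [0.2, 0.8, -0.8]
grip_width: 0.302
grip_force: 12.0
```

```bash
python3 -c "
from h import *
go(428,-13,th=86.3)
"
```

```text
t 18.3 tcp [ 506.2 -374.3  195.9] axis 81.08 j [ 0.62  0.47 -0.03  1.65  0.02  1.02  2.  ] grip 27.8 12.0 F [ 0.2  0.8 -0.8]
units [3.332e+00 8.621e+00 5.000e-03] yaw units -0.869
```

arm_command --rows '[{"translation": [0.1, 0.25, 0], "yaw": 0}, {"translation": [0.25, 0.65, 0], "yaw": 0}, {"translation": [0.33, 0.86, 0], "yaw": 0}, {"translation": [0.33, 0.86, 0], "yaw": 0}, {"translation": [0.33, 0.86, 0], "yaw": 0}, {"translation": [0.33, 0.86, 0], "yaw": 0}, {"translation": [0.33, 0.86, 0], "yaw": 0}, {"translation": [0.33, 0.86, 0], "yaw": 0}, {"translation": [0.33, 0.86, 0], "yaw": 0}, {"translation": [0.33, 0.84, 0], "yaw": 0}, {"translation": [0.25, 0.65, 0], "yaw": 0}, {"translation": [0.08, 0.2, 0], "yaw": 0}]'

```text
time_s: 19.3
tcp_pos: [426.3, -8.6, 195.6]
orientation: [[-0.989, 0.149, -0.002], [0.149, 0.989, 0.001], [0.002, 0.001, -1.0]]
wrist_force: [-1.0, 0.4, 0.0]
grip_width: 0.303
grip_force: 12.0
```

arm_command --rows '[{"translation": [0, 0, 0], "yaw": -0.45}, {"translation": [0, 0, 0], "yaw": -0.42}, {"translation": [0, 0, 0], "yaw": 0}, {"translation": [0, 0, 0], "yaw": 0}, {"translation": [0, 0, 0], "yaw": 0}, {"translation": [0, 0, 0], "yaw": 0}]'

```text
time_s: 19.8
tcp_pos: [428.4, -14.0, 196.1]
orientation: [[-0.998, 0.066, -0.001], [0.066, 0.998, 0.0], [0.001, -0.0, -1.0]]
wrist_force: [1.0, -0.5, 0.3]
grip_width: 0.306
grip_force: 12.0
```

```bash
python3 -c "
from h import *
go(428,-13,20.5,th=86.3)
"
```

```text
t 19.8 tcp [428.4 -14.  196.1] axis 86.21 j [ 0.19  0.13 -0.24  2.12  0.04  0.89  1.44] grip 28.2 12.0 F [ 1.  -0.5  0.3]
units [0.01  0.024 4.389] yaw units -0.014
```

Descend 4.0 units, settle, check.

arm_command --rows '[{"translation": [0, 0.02, 0.2], "yaw": 0}, {"translation": [0, 0, 0.4], "yaw": 0}, {"translation": [0, 0, 0.7], "yaw": 0}, {"translation": [0, 0, 0.7], "yaw": 0}, {"translation": [0, 0, 0.7], "yaw": 0}, {"translation": [0, 0, 0.6], "yaw": 0}, {"translation": [0, 0, 0.4], "yaw": 0}, {"translation": [0, 0, 0.2], "yaw": 0}, {"translation": [0, 0, 0.1], "yaw": 0}, {"translation": [0, 0, 0], "yaw": 0}, {"translation": [0, 0, 0], "yaw": 0}, {"translation": [0, 0, 0], "yaw": 0}]'

```text
time_s: 20.8
tcp_pos: [429.7, -12.9, 37.2]
orientation: [[-0.998, 0.065, 0.002], [0.065, 0.998, -0.0], [-0.002, 0.0, -1.0]]
wrist_force: [-0.3, -0.1, -0.9]
grip_width: 0.304
grip_force: 12.0
```

```bash
python3 -c "
from h import *
go(428,-13,20.5,th=86.3)
p,d=arm.snapshot('side'); cv2.imwrite('pics/s3.png',cv2.resize(p[180:270,200:320,::-1],(800,600)))
"
```

```text
t 20.8 tcp [429.7 -12.9  37.2] axis 86.3 j [ 0.13  0.43 -0.19  2.22  0.16  0.5   1.32] grip 28.0 12.0 F [-0.3 -0.1 -0.9]
units [ 0.043 -0.005  0.418] yaw units -0.001
```

View pics/s3.png

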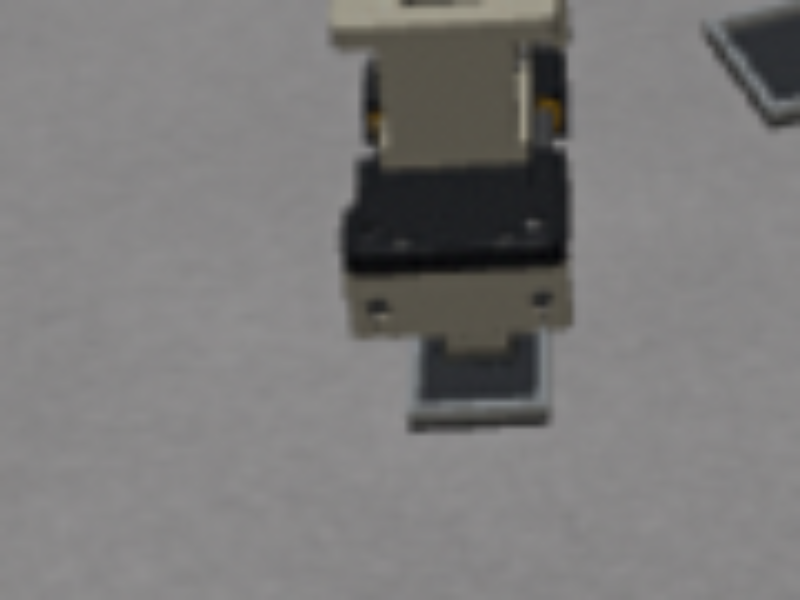

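The finger and box (crop ~478,345) stand centred over the square tray (x 415–550). Lower and release.

arm_command --rows '[{"translation": [0.02, 0, 0.1], "yaw": 0}, {"translation": [0.01, 0, 0.1], "yaw": 0}, {"translation": [0, 0, 0.08], "yaw": 0}, {"translation": [0, 0, 0.05], "yaw": 0}, {"translation": [0, 0, 0.04], "yaw": 0}, {"translation": [0, 0, 0.02], "yaw": 0}, {"translation": [0, 0, 0], "yaw": 0}, {"translation": [0, 0, 0], "yaw": 0}, {"translation": [0, 0, 0], "yaw": 0}, {"translation": [0, 0, 0], "yaw": 0}]'

```text
time_s: 21.68
tcp_pos: [427.6, -12.8, 20.8]
orientation: [[-0.998, 0.065, 0.0], [0.065, 0.998, 0.0], [-0.0, 0.0, -1.0]]
wrist_force: [-0.2, -0.8, -0.8]
grip_width: 0.305
grip_force: 12.0
```

arm_command --rows '[{"translation": [0, 0, 0.01], "yaw": 0}, {"translation": [0, 0, 0], "yaw": 0}, {"translation": [0, 0, 0], "yaw": 0}, {"translation": [0, 0, 0], "yaw": 0}, {"translation": [0, 0, 0], "yaw": 0}, {"translation": [0, 0, 0], "yaw": 0}, {"translation": [0, 0, 0], "yaw": 0}, {"translation": [0, 0, 0], "yaw": 0}]' --claw -1

```text
time_s: 22.35
tcp_pos: [427.5, -12.8, 20.3]
orientation: [[-0.998, 0.064, -0.0], [0.064, 0.998, 0.0], [0.0, 0.0, -1.0]]
wrist_force: [-1.4, -0.6, 0.4]
grip_width: 0.835
grip_force: 0.0
```

arm_command --rows '[{"translation": [0, 0, -0.1], "yaw": 0}, {"translation": [0, 0, -0.3], "yaw": 0}, {"translation": [0, 0, -0.7], "yaw": 0}, {"translation": [0, 0, -0.8], "yaw": 0}, {"translation": [0, 0, -0.8], "yaw": 0}, {"translation": [0, 0, -0.8], "yaw": 0}, {"translation": [0, 0, -0.5], "yaw": 0}, {"translation": [0, 0, -0.2], "yaw": 0}, {"translation": [0, 0, 0], "yaw": 0.7}, {"translation": [0, 0, 0], "yaw": 0.7}, {"translation": [0, 0, 0], "yaw": 0.65}, {"translation": [0, 0, 0], "yaw": 0}]'

```text
time_s: 23.35
tcp_pos: [426.9, -12.8, 187.7]
orientation: [[-0.961, 0.278, -0.001], [0.278, 0.961, 0.0], [0.001, -0.0, -1.0]]
wrist_force: [-0.2, 0.1, 0.1]
grip_width: 1.002
grip_force: 0.0
```

```bash
python3 -c "
from h import *
go(484.8,-366.9,th=74)
"
```

```text
t 23.35 tcp [426.9 -12.8 187.7] axis 73.86 j [ 0.18  0.14 -0.23  2.13  0.04  0.87  1.22] grip 92.2 0.0 F [-0.2  0.1  0.1]
units [-3.851e+00 -8.100e+00 -2.000e-03] yaw units -0.023
```

arm_command --rows '[{"translation": [-0.12, -0.25, 0], "yaw": 0}, {"translation": [-0.3, -0.65, 0], "yaw": 0}, {"translation": [-0.38, -0.8, 0], "yaw": 0}, {"translation": [-0.38, -0.8, 0], "yaw": 0}, {"translation": [-0.38, -0.8, 0], "yaw": 0}, {"translation": [-0.38, -0.8, 0], "yaw": 0}, {"translation": [-0.38, -0.8, 0], "yaw": 0}, {"translation": [-0.38, -0.8, 0], "yaw": 0}, {"translation": [-0.38, -0.8, 0], "yaw": 0}, {"translation": [-0.38, -0.8, 0], "yaw": 0}, {"translation": [-0.28, -0.6, 0], "yaw": 0}, {"translation": [-0.11, -0.2, 0], "yaw": 0}]'

```text
time_s: 24.35
tcp_pos: [484.8, -372.1, 187.2]
orientation: [[-0.96, 0.278, -0.001], [0.278, 0.96, -0.002], [0.001, -0.002, -1.0]]
wrist_force: [-0.1, -0.1, -0.1]
grip_width: 0.999
grip_force: 0.0
```

arm_command --rows '[{"translation": [0, 0, 0], "yaw": 0}, {"translation": [0, 0, 0], "yaw": 0}, {"translation": [0, 0, 0], "yaw": 0}, {"translation": [0, 0, 0], "yaw": 0}, {"translation": [0, 0, 0], "yaw": 0}]'

```text
time_s: 24.77
tcp_pos: [486.7, -364.9, 188.4]
orientation: [[-0.962, 0.273, 0.0], [0.273, 0.962, 0.001], [0.0, 0.001, -1.0]]
wrist_force: [0.2, 0.4, -0.1]
grip_width: 0.998
grip_force: 0.0
```

```bash
python3 -c "
from h import *
go(484.8,-366.9,67,th=74)
p,d=arm.snapshot('top');P=cloud('top',d)
q=P[(np.hypot(P[...,0]-428,P[...,1]+13)<40)&(P[...,2]>28)&(P[...,2]<45)]; print('cover',len(q),np.median(q[:,2]),rect(q))
q=P[(np.hypot(P[...,0]-460,P[...,1]-342)<40)&(P[...,2]>35)&(P[...,2]<50)]; print('pot',len(q),np.median(q[:,2]),rect(q))
"
```

```text
t 24.77 tcp [ 486.7 -364.9  188.4] axis 74.15 j [ 0.61  0.44 -0.02  1.72  0.01  0.99  1.89] grip 91.8 0.0 F [ 0.2  0.4 -0.1]
units [ 0.031 -0.063  3.036] yaw units 0.025
cover 83 33.262607411374574 [427.1 -12.9  27.2  24.2  -1.2]
pot 95 39.787267296668915 [459.6 338.9  31.7  29.8 -48.8]
```

arm_command --rows '[{"translation": [0.02, -0.03, 0.2], "yaw": 0}, {"translation": [0, 0, 0.4], "yaw": 0}, {"translation": [0, 0, 0.6], "yaw": 0}, {"translation": [0, 0, 0.6], "yaw": 0}, {"translation": [0, 0, 0.5], "yaw": 0}, {"translation": [0, 0, 0.3], "yaw": 0}, {"translation": [0, 0, 0.2], "yaw": 0}, {"translation": [0, 0, 0.15], "yaw": 0}, {"translation": [0, 0, 0.05], "yaw": 0}, {"translation": [0, 0, 0], "yaw": 0}, {"translation": [0, 0, 0], "yaw": 0}, {"translation": [0, 0, 0], "yaw": 0}]'

```text
time_s: 25.82
tcp_pos: [485.9, -368.2, 69.4]
orientation: [[-0.961, 0.276, 0.002], [0.276, 0.961, -0.001], [-0.002, -0.001, -1.0]]
wrist_force: [-0.1, -0.5, 0.6]
grip_width: 1.002
grip_force: 0.0
```

arm_command --rows '[{"translation": [0, 0, 0], "yaw": 0}, {"translation": [0, 0, 0], "yaw": 0}, {"translation": [0, 0, 0], "yaw": 0}]'

```text
time_s: 26.07
tcp_pos: [485.4, -367.8, 68.8]
orientation: [[-0.961, 0.276, 0.001], [0.276, 0.961, -0.0], [-0.001, -0.0, -1.0]]
wrist_force: [-0.4, -0.6, 0.4]
grip_width: 0.999
grip_force: 0.0
```

```bash
python3 -c "
from h import *
go(484.8,-366.9,67,th=74)
"
```

```text
t 26.07 tcp [ 485.4 -367.8   68.8] axis 74.0 j [ 0.62  0.6  -0.02  1.78  0.01  0.76  1.88] grip 91.9 0.0 F [-0.4 -0.6  0.4]
units [0.02  0.018 0.044] yaw units 0.000
```

arm_command --rows '[{"translation": [0.01, 0.02, 0.03], "yaw": 0}, {"translation": [0, 0, 0], "yaw": 0}, {"translation": [0, 0, 0], "yaw": 0}, {"translation": [0, 0, 0], "yaw": 0}, {"translation": [0, 0, 0], "yaw": 0}, {"translation": [0, 0, 0], "yaw": 0}, {"translation": [0, 0, 0], "yaw": 0}, {"translation": [0, 0, 0], "yaw": 0}, {"translation": [0, 0, 0], "yaw": 0}, {"translation": [0, 0, 0], "yaw": 0}, {"translation": [0, 0, 0], "yaw": 0}, {"translation": [0, 0, 0], "yaw": 0}]' --claw 1 --newtons 25

```text
time_s: 27.07
tcp_pos: [485.0, -366.8, 67.1]
orientation: [[-0.961, 0.276, 0.0], [0.276, 0.961, 0.0], [-0.0, 0.0, -1.0]]
wrist_force: [-0.5, -0.3, 0.6]
grip_width: 0.54
grip_force: 25.0
```

arm_command --rows '[{"translation": [0, 0, 0], "yaw": 0}, {"translation": [0, 0, -0.1], "yaw": 0}, {"translation": [0, 0, -0.2], "yaw": 0}, {"translation": [0, 0, -0.4], "yaw": 0}, {"translation": [0, 0, -0.5], "yaw": 0}, {"translation": [0, 0, -0.5], "yaw": 0}, {"translation": [0, 0, -0.5], "yaw": 0}, {"translation": [0, 0, -0.4], "yaw": 0}, {"translation": [0, 0, -0.3], "yaw": 0}, {"translation": [0, 0, -0.1], "yaw": 0}, {"translation": [0, 0, 0], "yaw": 0}, {"translation": [0, 0, 0], "yaw": 0}]'

```text
time_s: 28.07
tcp_pos: [484.7, -366.5, 186.6]
orientation: [[-0.961, 0.276, -0.001], [0.276, 0.961, 0.0], [0.001, 0.0, -1.0]]
wrist_force: [0.3, -0.1, -0.6]
grip_width: 0.545
grip_force: 25.0
```

```bash
python3 -c "
from h import *
go(530,-20); go(597,181,th=105.6)
p,d=arm.snapshot('side');P=cloud('side',d)
q=P[(np.hypot(P[...,0]-485,P[...,1]+367)<75)&(P[...,2]>43)&(P[...,2]<54)]; print('tip',len(q),np.median(q[:,2]),rect(q))
"
```

```text
t 28.07 tcp [ 484.7 -366.5  186.6] axis 74.0 j [ 0.62  0.44 -0.02  1.72  0.01  0.98  1.89] grip 50.1 25.0 F [ 0.3 -0.1 -0.6]
units [1.298e+00 8.640e+00 3.000e-03] 
t 28.07 tcp [ 484.7 -366.5  186.6] axis 74.0 j [ 0.62  0.44 -0.02  1.72  0.01  0.98  1.89] grip 50.1 25.0 F [ 0.3 -0.1 -0.6]
units [1.0730e+00 1.3932e+01 5.0000e-03] yaw units -5.267
tip 2041 50.227870890810095 [ 485.2 -367.3  118.9   66.8  -15.6]
```

arm_command --rows '[{"translation": [0.02, 0.2, 0], "yaw": 0}, {"translation": [0.04, 0.5, 0], "yaw": 0}, {"translation": [0.06, 0.75, 0], "yaw": 0}, {"translation": [0.06, 0.8, 0], "yaw": 0}, {"translation": [0.06, 0.8, 0], "yaw": 0}, {"translation": [0.06, 0.8, 0], "yaw": 0}, {"translation": [0.06, 0.8, 0], "yaw": 0}, {"translation": [0.06, 0.8, 0], "yaw": 0}, {"translation": [0.06, 0.8, 0], "yaw": 0}, {"translation": [0.06, 0.8, 0], "yaw": 0}, {"translation": [0.06, 0.8, 0], "yaw": 0}, {"translation": [0.06, 0.8, 0], "yaw": 0}]'

```text
time_s: 29.12
tcp_pos: [554.2, -24.6, 186.2]
orientation: [[-0.961, 0.275, -0.002], [0.275, 0.961, 0.0], [0.002, -0.0, -1.0]]
wrist_force: [0.3, -0.6, -0.8]
grip_width: 0.547
grip_force: 25.0
```

arm_command --rows '[{"translation": [0.06, 0.8, 0], "yaw": 0}, {"translation": [0.06, 0.8, 0], "yaw": 0}, {"translation": [0.06, 0.8, 0], "yaw": 0}, {"translation": [0.06, 0.8, 0], "yaw": 0}, {"translation": [0.06, 0.8, 0], "yaw": 0}, {"translation": [0.06, 0.7, 0], "yaw": 0}, {"translation": [0.03, 0.45, 0], "yaw": 0}, {"translation": [0, 0.1, 0], "yaw": 0}, {"translation": [0, 0, 0], "yaw": -0.4}, {"translation": [0, 0, 0], "yaw": -0.7}, {"translation": [0, 0, 0], "yaw": -0.8}, {"translation": [0, 0, 0], "yaw": -0.8}]'

```text
time_s: 30.12
tcp_pos: [597.0, 178.4, 186.0]
orientation: [[-1.0, -0.007, -0.002], [-0.007, 1.0, -0.001], [0.002, -0.001, -1.0]]
wrist_force: [-1.0, -0.6, -1.2]
grip_width: 0.544
grip_force: 25.0
```

arm_command --rows '[{"translation": [0, 0, 0], "yaw": -0.8}, {"translation": [0, 0, 0], "yaw": -0.8}, {"translation": [0, 0, 0], "yaw": -0.6}, {"translation": [0, 0, 0], "yaw": -0.35}, {"translation": [0, 0, 0], "yaw": 0}, {"translation": [0, 0, 0], "yaw": 0}, {"translation": [0, 0, 0], "yaw": 0}, {"translation": [0, 0, 0], "yaw": 0}]'

```text
time_s: 30.78
tcp_pos: [597.7, 179.0, 186.8]
orientation: [[-0.964, -0.266, -0.001], [-0.266, 0.964, -0.0], [0.001, -0.0, -1.0]]
wrist_force: [0.4, -0.3, -1.2]
grip_width: 0.543
grip_force: 25.0
```

```bash
python3 -c "
from h import *
go(597,181,21.5,th=105.6)
"
```

```text
t 30.78 tcp [597.7 179.  186.8] axis 105.44 j [-0.1   0.49 -0.32  1.67  0.17  1.01  1.37] grip 49.9 25.0 F [ 0.4 -0.3 -1.2]
units [0.    0.053 4.133] yaw units -0.026
```

arm_command --rows '[{"translation": [0, 0.03, 0.2], "yaw": -0.02}, {"translation": [0, 0.02, 0.4], "yaw": 0}, {"translation": [0, 0, 0.7], "yaw": 0}, {"translation": [0, 0, 0.7], "yaw": 0}, {"translation": [0, 0, 0.7], "yaw": 0}, {"translation": [0, 0, 0.5], "yaw": 0}, {"translation": [0, 0, 0.3], "yaw": 0}, {"translation": [0, 0, 0.2], "yaw": 0}, {"translation": [0, 0, 0], "yaw": 0}, {"translation": [0, 0, 0], "yaw": 0}, {"translation": [0, 0, 0], "yaw": 0}, {"translation": [0, 0, 0], "yaw": 0}]'

```text
time_s: 31.78
tcp_pos: [598.6, 181.6, 40.7]
orientation: [[-0.963, -0.269, 0.003], [-0.269, 0.963, 0.001], [-0.003, 0.0, -1.0]]
wrist_force: [0.4, 0.4, -1.4]
grip_width: 0.545
grip_force: 25.0
```

```bash
python3 -c "
from h import *
go(597,181,21.3,th=105.6)
p,d=arm.snapshot('side'); cv2.imwrite('pics/s4.png',cv2.resize(p[120:240,260:420,::-1],(800,600)))
"
```

```text
t 31.78 tcp [598.6 181.6  40.7] axis 105.62 j [-0.14  0.68 -0.27  1.74  0.25  0.75  1.31] grip 50.1 25.0 F [ 0.4  0.4 -1.4]
units [ 0.044 -0.005  0.485] yaw units 0.003
```

View pics/s4.png

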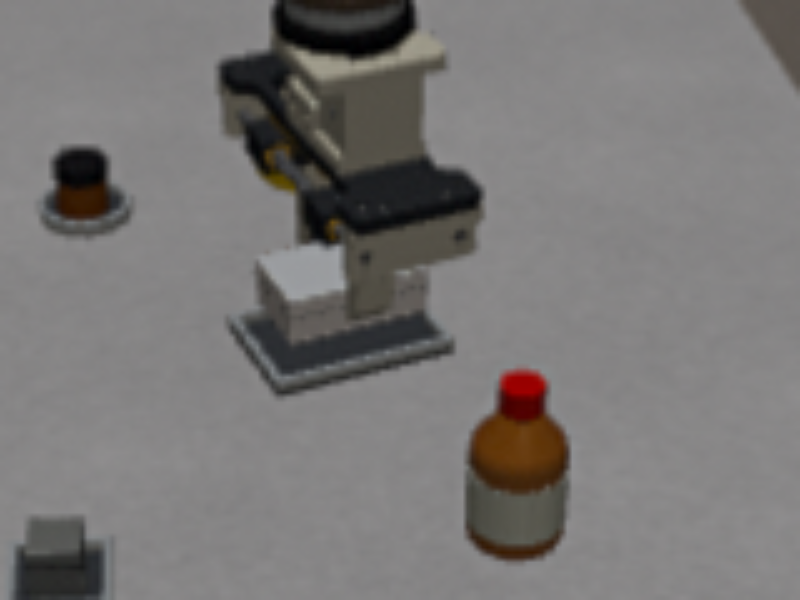

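arm_command --rows '[{"translation": [0.01, 0, 0.1], "yaw": 0}, {"translation": [0, 0, 0.1], "yaw": 0}, {"translation": [0, 0, 0.1], "yaw": 0}, {"translation": [0, 0, 0.08], "yaw": 0}, {"translation": [0, 0, 0.05], "yaw": 0}, {"translation": [0, 0, 0.02], "yaw": 0}, {"translation": [0, 0, 0], "yaw": 0}, {"translation": [0, 0, 0], "yaw": 0}, {"translation": [0, 0, 0], "yaw": 0}, {"translation": [0, 0, 0], "yaw": 0}, {"translation": [0, 0, 0], "yaw": 0}]'

```text
time_s: 32.75
tcp_pos: [596.9, 181.0, 21.1]
orientation: [[-0.963, -0.269, -0.0], [-0.269, 0.963, -0.0], [0.0, -0.0, -1.0]]
wrist_force: [-1.3, 0.1, 1.2]
grip_width: 0.539
grip_force: 25.0
```

arm_command --rows '[{"translation": [0, 0, 0], "yaw": 0}, {"translation": [0, 0, 0], "yaw": 0}, {"translation": [0, 0, 0], "yaw": 0}, {"translation": [0, 0, 0], "yaw": 0}, {"translation": [0, 0, 0], "yaw": 0}, {"translation": [0, 0, 0], "yaw": 0}, {"translation": [0, 0, 0], "yaw": 0}]' --claw -1

```text
time_s: 33.33
tcp_pos: [597.0, 181.1, 21.1]
orientation: [[-0.963, -0.269, 0.0], [-0.269, 0.963, 0.0], [-0.0, 0.0, -1.0]]
wrist_force: [-0.1, 0.5, 0.0]
grip_width: 0.978
grip_force: 0.0
```

arm_command --rows '[{"translation": [0, 0, -0.1], "yaw": 0}, {"translation": [0, 0, -0.3], "yaw": 0}, {"translation": [0, 0, -0.7], "yaw": 0}, {"translation": [0, 0, -0.8], "yaw": 0}, {"translation": [0, 0, -0.8], "yaw": 0}, {"translation": [0, 0, -0.8], "yaw": 0}, {"translation": [0, 0, -0.5], "yaw": 0}, {"translation": [0, 0, -0.2], "yaw": 0.8}, {"translation": [0, 0, 0], "yaw": 0.9}, {"translation": [0, 0, 0], "yaw": 0.9}, {"translation": [0, 0, 0], "yaw": 0.9}, {"translation": [0, 0, 0], "yaw": 0.9}]'

```text
time_s: 34.33
tcp_pos: [597.1, 181.2, 190.6]
orientation: [[-0.982, 0.191, 0.001], [0.191, 0.982, 0.001], [-0.001, 0.001, -1.0]]
wrist_force: [-0.3, -0.3, -0.3]
grip_width: 0.999
grip_force: 0.0
```

arm_command --rows '[{"translation": [0, 0, 0], "yaw": 0.83}, {"translation": [0, 0, 0], "yaw": 0}, {"translation": [0, 0, 0], "yaw": 0}, {"translation": [0, 0, 0], "yaw": 0}, {"translation": [0, 0, 0], "yaw": 0}]'

```text
time_s: 34.75
tcp_pos: [597.0, 181.1, 189.5]
orientation: [[-0.963, 0.27, 0.0], [0.27, 0.963, 0.0], [-0.0, 0.0, -1.0]]
wrist_force: [-0.3, 0.3, 0.3]
grip_width: 0.997
grip_force: 0.0
```

```bash
python3 -c "
from h import *
go(485.2,-367.3,th=74.3)
"
```

```text
t 34.75 tcp [597.  181.1 189.5] axis 74.34 j [-0.18  0.47 -0.21  1.67  0.11  1.01  0.87] grip 91.7 0.0 F [-0.3  0.3  0.3]
units [-1.0090e+00 -1.3956e+01 -4.0000e-03] yaw units 0.007
```

arm_command --rows '[{"translation": [-0.02, -0.2, 0], "yaw": 0}, {"translation": [-0.04, -0.5, 0], "yaw": 0}, {"translation": [-0.06, -0.8, 0], "yaw": 0}, {"translation": [-0.06, -0.83, 0], "yaw": 0}, {"translation": [-0.06, -0.83, 0], "yaw": 0}, {"translation": [-0.06, -0.83, 0], "yaw": 0}, {"translation": [-0.06, -0.83, 0], "yaw": 0}, {"translation": [-0.06, -0.83, 0], "yaw": 0}, {"translation": [-0.06, -0.83, 0], "yaw": 0}, {"translation": [-0.06, -0.83, 0], "yaw": 0}, {"translation": [-0.06, -0.83, 0], "yaw": 0}, {"translation": [-0.06, -0.83, 0], "yaw": 0}]'

```text
time_s: 35.75
tcp_pos: [523.9, -173.6, 189.3]
orientation: [[-0.963, 0.271, 0.0], [0.271, 0.963, -0.0], [-0.0, -0.0, -1.0]]
wrist_force: [0.6, -0.5, 0.5]
grip_width: 1.001
grip_force: 0.0
```

arm_command --rows '[{"translation": [-0.06, -0.8, 0], "yaw": 0}, {"translation": [-0.06, -0.8, 0], "yaw": 0}, {"translation": [-0.06, -0.8, 0], "yaw": 0}, {"translation": [-0.06, -0.8, 0], "yaw": 0}, {"translation": [-0.06, -0.8, 0], "yaw": 0}, {"translation": [-0.05, -0.6, 0], "yaw": 0}, {"translation": [-0.02, -0.3, 0], "yaw": 0}, {"translation": [0, -0.1, 0], "yaw": 0}, {"translation": [0, 0, 0], "yaw": 0}, {"translation": [0, 0, 0], "yaw": 0}, {"translation": [0, 0, 0], "yaw": 0}, {"translation": [0, 0, 0], "yaw": 0}]'

```text
time_s: 36.75
tcp_pos: [485.8, -365.8, 189.1]
orientation: [[-0.963, 0.269, 0.0], [0.269, 0.963, 0.001], [-0.0, 0.001, -1.0]]
wrist_force: [0.3, 0.3, -0.2]
grip_width: 0.998
grip_force: 0.0
```

```bash
python3 -c "
from h import *
go(485.2,-367.3,26,th=74.3)
"
```

```text
t 36.75 tcp [ 485.8 -365.8  189.1] axis 74.42 j [ 0.62  0.44 -0.02  1.71  0.01  0.99  1.89] grip 91.8 0.0 F [ 0.3  0.3 -0.2]
units [ 0.005 -0.045  4.079] yaw units 0.020
```

arm_command --rows '[{"translation": [0, -0.03, 0.3], "yaw": 0.02}, {"translation": [0, 0, 0.6], "yaw": 0}, {"translation": [0, 0, 0.7], "yaw": 0}, {"translation": [0, 0, 0.7], "yaw": 0}, {"translation": [0, 0, 0.6], "yaw": 0}, {"translation": [0, 0, 0.5], "yaw": 0}, {"translation": [0, 0, 0.4], "yaw": 0}, {"translation": [0, 0, 0.2], "yaw": 0}, {"translation": [0, 0, 0.08], "yaw": 0}, {"translation": [0, 0, 0], "yaw": 0}, {"translation": [0, 0, 0], "yaw": 0}, {"translation": [0, 0, 0], "yaw": 0}]'

```text
time_s: 37.75
tcp_pos: [485.4, -369.6, 27.1]
orientation: [[-0.962, 0.274, 0.002], [0.274, 0.962, -0.001], [-0.002, -0.001, -1.0]]
wrist_force: [-0.7, 1.3, 1.1]
grip_width: 0.999
grip_force: 0.0
```

arm_command --rows '[{"translation": [0, 0, 0], "yaw": 0}, {"translation": [0, 0, 0], "yaw": 0}, {"translation": [0, 0, 0], "yaw": 0}]'

```text
time_s: 38.0
tcp_pos: [484.9, -369.3, 26.6]
orientation: [[-0.962, 0.274, 0.001], [0.274, 0.962, -0.001], [-0.001, -0.0, -1.0]]
wrist_force: [-0.2, 0.2, 0.8]
grip_width: 1.002
grip_force: 0.0
```

```bash
python3 -c "
from h import *
go(485.2,-367.3,26,th=74.3)
"
```

```text
t 38.0 tcp [ 484.9 -369.3   26.6] axis 74.12 j [ 0.62  0.66 -0.02  1.79  0.02  0.69  1.89] grip 92.2 0.0 F [-0.2  0.2  0.8]
units [0.007 0.051 0.016] yaw units -0.030
```

arm_command --rows '[{"translation": [0, 0.04, 0], "yaw": 0}, {"translation": [0, 0, 0], "yaw": 0}, {"translation": [0, 0, 0], "yaw": 0}, {"translation": [0, 0, 0], "yaw": 0}, {"translation": [0, 0, 0], "yaw": 0}, {"translation": [0, 0, 0], "yaw": 0}, {"translation": [0, 0, 0], "yaw": 0}, {"translation": [0, 0, 0], "yaw": 0}, {"translation": [0, 0, 0], "yaw": 0}, {"translation": [0, 0, 0], "yaw": 0}, {"translation": [0, 0, 0], "yaw": 0}, {"translation": [0, 0, 0], "yaw": 0}]' --claw 1 --newtons 35

```text
time_s: 39.0
tcp_pos: [484.9, -367.5, 25.9]
orientation: [[-0.962, 0.274, -0.0], [0.274, 0.962, 0.0], [0.0, 0.0, -1.0]]
wrist_force: [0.6, 0.3, -0.1]
grip_width: 0.694
grip_force: 35.0
```

arm_command --rows '[{"translation": [0, 0, 0], "yaw": 0}, {"translation": [0, 0, -0.1], "yaw": 0}, {"translation": [0, 0, -0.2], "yaw": 0}, {"translation": [0, 0, -0.4], "yaw": 0}, {"translation": [0, 0, -0.5], "yaw": 0}, {"translation": [0, 0, -0.5], "yaw": 0}, {"translation": [0, 0, -0.5], "yaw": 0}, {"translation": [0, 0, -0.4], "yaw": 0}, {"translation": [0, 0, -0.3], "yaw": 0}, {"translation": [0, 0, -0.1], "yaw": 0}, {"translation": [0, 0, 0], "yaw": 0}, {"translation": [0, 0, 0], "yaw": 0}]'

```text
time_s: 40.0
tcp_pos: [484.6, -367.3, 145.5]
orientation: [[-0.962, 0.274, -0.001], [0.274, 0.962, 0.0], [0.001, 0.0, -1.0]]
wrist_force: [-0.4, 0.1, -1.5]
grip_width: 0.701
grip_force: 35.0
```

```bash
python3 -c "
from h import *
go(607.5,-192.7,th=88.5)
"
```

```text
t 40.0 tcp [ 484.6 -367.3  145.5] axis 74.12 j [ 0.62  0.49 -0.02  1.75  0.01  0.9   1.89] grip 64.5 35.0 F [-0.4  0.1 -1.5]
units [-1.761  5.039 -0.   ] yaw units -2.396
```

arm_command --rows '[{"translation": [-0.08, 0.24, 0], "yaw": 0}, {"translation": [-0.18, 0.5, 0], "yaw": 0}, {"translation": [-0.25, 0.7, 0], "yaw": 0}, {"translation": [-0.25, 0.7, 0], "yaw": 0}, {"translation": [-0.25, 0.7, 0], "yaw": 0}, {"translation": [-0.25, 0.7, 0], "yaw": 0}, {"translation": [-0.25, 0.7, 0], "yaw": 0}, {"translation": [-0.17, 0.5, 0], "yaw": 0}, {"translation": [-0.08, 0.3, 0], "yaw": 0}, {"translation": [0, 0, 0], "yaw": -0.4}, {"translation": [0, 0, 0], "yaw": -0.8}, {"translation": [0, 0, 0], "yaw": -0.8}]'

```text
time_s: 41.0
tcp_pos: [607.1, -192.4, 144.6]
orientation: [[-0.998, 0.063, -0.002], [0.063, 0.998, 0.0], [0.002, 0.0, -1.0]]
wrist_force: [0.6, -0.4, -1.6]
grip_width: 0.697
grip_force: 35.0
```

arm_command --rows '[{"translation": [0, 0, 0], "yaw": -0.4}, {"translation": [0, 0, 0], "yaw": 0}, {"translation": [0, 0, 0], "yaw": 0}, {"translation": [0, 0, 0], "yaw": 0}, {"translation": [0, 0, 0], "yaw": 0}]'

```text
time_s: 41.42
tcp_pos: [607.5, -193.0, 145.6]
orientation: [[-1.0, 0.027, -0.001], [0.027, 1.0, 0.0], [0.001, 0.0, -1.0]]
wrist_force: [0.4, 0.2, -2.5]
grip_width: 0.695
grip_force: 35.0
```

```bash
python3 -c "
from h import *
go(607.5,-192.7,30,th=88.5)
"
```

```text
t 41.42 tcp [ 607.5 -193.   145.6] axis 88.45 j [ 0.35  0.54 -0.12  1.67  0.07  0.94  1.75] grip 63.9 35.0 F [ 0.4  0.2 -2.5]
units [-1.00e-03  7.00e-03  2.89e+00] yaw units -0.009
```

arm_command --rows '[{"translation": [0, 0, 0.2], "yaw": 0}, {"translation": [0, 0, 0.4], "yaw": 0}, {"translation": [0, 0, 0.5], "yaw": 0}, {"translation": [0, 0, 0.5], "yaw": 0}, {"translation": [0, 0, 0.4], "yaw": 0}, {"translation": [0, 0, 0.3], "yaw": 0}, {"translation": [0, 0, 0.1], "yaw": 0}, {"translation": [0, 0, 0.05], "yaw": 0}, {"translation": [0, 0, 0], "yaw": 0}, {"translation": [0, 0, 0], "yaw": 0}, {"translation": [0, 0, 0], "yaw": 0}, {"translation": [0, 0, 0], "yaw": 0}]'

```text
time_s: 42.42
tcp_pos: [608.6, -193.1, 49.0]
orientation: [[-1.0, 0.026, 0.002], [0.026, 1.0, -0.001], [-0.002, -0.0, -1.0]]
wrist_force: [0.1, 0.4, -1.2]
grip_width: 0.693
grip_force: 35.0
```

```bash
python3 -c "
from h import *
go(607.5,-192.7,30,th=88.5)
p,d=arm.snapshot('side'); cv2.imwrite('pics/s5.png',cv2.resize(p[190:310,290:450,::-1],(800,600)))
"
```

```text
t 42.42 tcp [ 608.6 -193.1   49. ] axis 88.52 j [ 0.34  0.67 -0.1   1.71  0.09  0.77  1.74] grip 63.7 35.0 F [ 0.1  0.4 -1.2]
units [0.029 0.01  0.475] yaw units 0.003
```

View pics/s5.png

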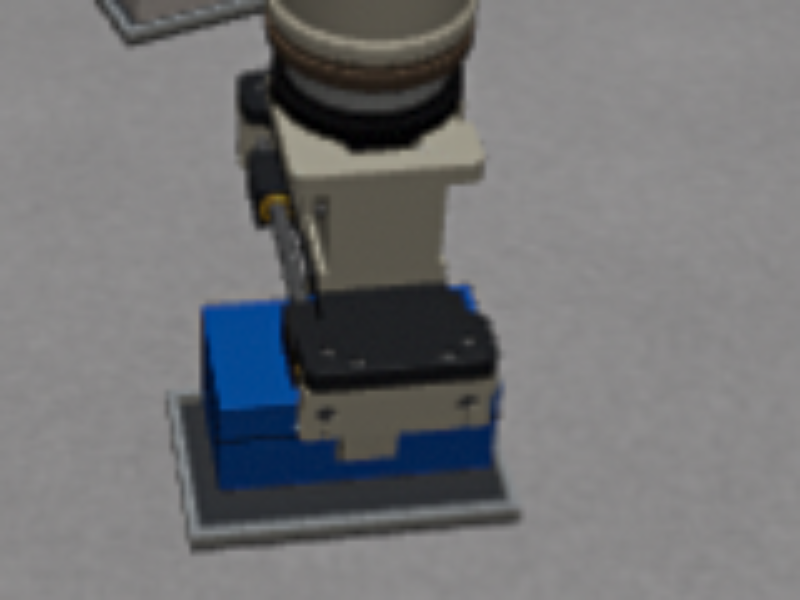

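arm_command --rows '[{"translation": [0.01, 0.01, 0.1], "yaw": 0}, {"translation": [0, 0, 0.1], "yaw": 0}, {"translation": [0, 0, 0.1], "yaw": 0}, {"translation": [0, 0, 0.08], "yaw": 0}, {"translation": [0, 0, 0.05], "yaw": 0}, {"translation": [0, 0, 0.02], "yaw": 0}, {"translation": [0, 0, 0], "yaw": 0}, {"translation": [0, 0, 0], "yaw": 0}, {"translation": [0, 0, 0], "yaw": 0}, {"translation": [0, 0, 0], "yaw": 0}, {"translation": [0, 0, 0], "yaw": 0}]'

```text
time_s: 43.38
tcp_pos: [607.3, -192.5, 29.9]
orientation: [[-1.0, 0.026, -0.0], [0.026, 1.0, 0.0], [0.0, 0.0, -1.0]]
wrist_force: [-1.3, 0.5, 1.5]
grip_width: 0.691
grip_force: 35.0
```

arm_command --rows '[{"translation": [0, 0, 0], "yaw": 0}, {"translation": [0, 0, 0], "yaw": 0}, {"translation": [0, 0, 0], "yaw": 0}, {"translation": [0, 0, 0], "yaw": 0}, {"translation": [0, 0, 0], "yaw": 0}, {"translation": [0, 0, 0], "yaw": 0}, {"translation": [0, 0, 0], "yaw": 0}]' --claw -1

```text
time_s: 43.97
tcp_pos: [607.5, -192.4, 29.9]
orientation: [[-1.0, 0.026, 0.0], [0.026, 1.0, 0.0], [-0.0, 0.0, -1.0]]
wrist_force: [0.3, -0.2, -0.3]
grip_width: 0.999
grip_force: 0.0
```

arm_command --rows '[{"translation": [0, 0, -0.1], "yaw": 0}, {"translation": [0, 0, -0.3], "yaw": 0}, {"translation": [0, 0, -0.7], "yaw": 0}, {"translation": [0, 0, -0.8], "yaw": 0}, {"translation": [0, 0, -0.8], "yaw": 0}, {"translation": [0, 0, -0.8], "yaw": 0}, {"translation": [0, 0, -0.8], "yaw": 0}, {"translation": [0, 0, -0.5], "yaw": 0}, {"translation": [0, 0, -0.2], "yaw": 0}, {"translation": [0, 0, 0], "yaw": 0}, {"translation": [0, 0, 0], "yaw": 0}]'

```text
time_s: 44.88
tcp_pos: [607.1, -192.4, 229.7]
orientation: [[-1.0, 0.026, -0.0], [0.026, 1.0, -0.0], [0.0, -0.0, -1.0]]
wrist_force: [0.1, -0.6, -0.5]
grip_width: 1.004
grip_force: 0.0
```

arm_command --rows '[{"translation": [0.3, -0.3, 0], "yaw": 0}, {"translation": [0.5, -0.5, 0], "yaw": 0}, {"translation": [0.5, -0.5, 0], "yaw": 0}, {"translation": [0.5, -0.5, 0], "yaw": 0}, {"translation": [0.5, -0.5, 0], "yaw": 0}, {"translation": [0.5, -0.5, 0], "yaw": 0}, {"translation": [0.3, -0.5, 0], "yaw": 0}, {"translation": [0.1, -0.3, 0], "yaw": 0}, {"translation": [0, 0, 0], "yaw": 0}, {"translation": [0, 0, 0], "yaw": 0}, {"translation": [0, 0, 0], "yaw": 0}]'

```text
time_s: 45.8
tcp_pos: [476.7, -331.3, 229.1]
orientation: [[-1.0, 0.024, -0.0], [0.024, 1.0, 0.002], [0.0, 0.002, -1.0]]
wrist_force: [0.8, -0.5, 0.5]
grip_width: 0.999
grip_force: 0.0
```

```bash
python3 - <<'E'
from h import *
go(485,-367)
for n in("top","side"):
    p,d=arm.snapshot(n); P=cloud(n,d)
    cv2.imwrite(f"pics/f_{n}.png",(cv2.resize(p[140:260,180:420],(800,400)) if n=="top" else cv2.resize(p[130:310,240:420],(600,600)))[:,:,::-1])
    for nm,x,y,R,h in(("tip",607.5,-192.7,75,54),("slide",597,181,60,34),("pot",460,342,30,40),("cover",428,-13,30,34),("tape",611,377,50,19)):
        q=P[(np.hypot(P[...,0]-x,P[...,1]-y)<R)&(abs(P[...,2]-h)<5)]
        print(n,nm,len(q),np.percentile(q[:,2],[10,50,90]).round(1),rect(q))
E
```

```text
t 45.8 tcp [ 476.7 -331.3  229.1] axis 88.63 j [ 0.61  0.35 -0.07  1.75  0.02  1.05  2.09] grip 91.9 0.0 F [ 0.8 -0.5  0.5]
units [-0.229 -0.887 -0.002] 
top tip 774 [50.9 53.5 56.2] [ 607.4 -192.5  116.3   65.3   -1.1]
top slide 418 [31.  33.5 36.3] [596.7 180.6  84.3  49.8  15.6]
top pot 97 [36.7 39.  41.8] [459.4 338.7  31.4  31.2 -46.8]
top cover 84 [31.4 33.8 36.3] [427.  -12.9  27.   24.2  -1.5]
top tape 237 [15.  17.9 20.9] [612.6 380.2  83.4  81.4  44.4]
side tip 1243 [52.6 54.4 56. ] [ 607.8 -193.4  118.6   67.5   -0.8]
side slide 193 [31.5 34.8 36.8] [612.  184.2  54.9  52.4 -73.7]Traceback (most recent call last):
  File "<stdin>", line 8, in <module>
    return _quantile_unchecked(
        a, q, axis, out, overwrite_input, method, keepdims, weights)
    return _ureduce(a,
                    func=_quantile_ureduce_func,
    ...<5 lines>...
                    overwrite_input=overwrite_input,
                    method=method)
    r = func(a, **kwargs)
    result = _quantile(arr,
                       quantiles=q,
    ...<2 lines>...
                       out=out,
                       weights=wgt)
    slices_having_nans = np.isnan(arr[-1, ...])
                                  ~~~^^^^^^^^^
IndexError: index -1 is out of bounds for axis 0 with size 0
```

View pics/f_top.png

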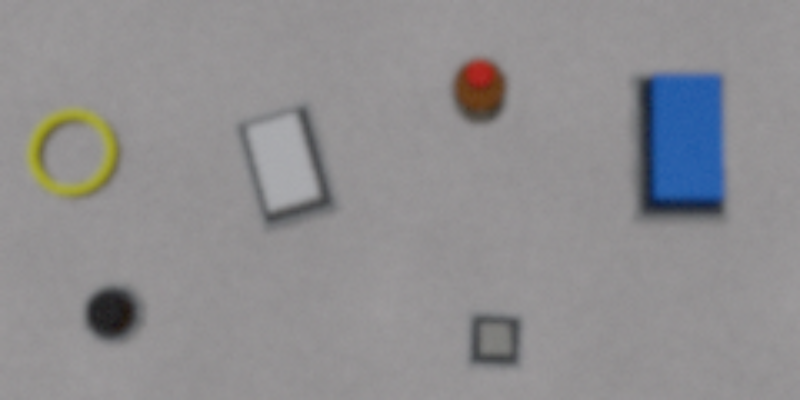

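View pics/f_side.png

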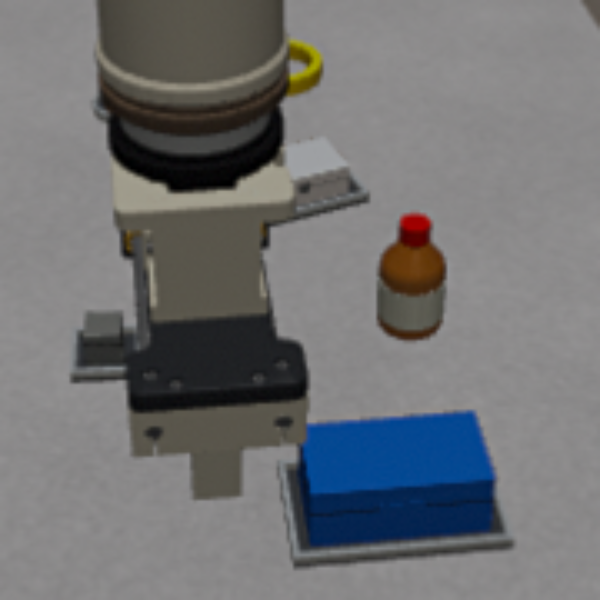

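All four things are seated at the right heights: tip box 54 mm, slide box 34, pot about 40 and cover box 34. In the top view (crop) they sit in their trays at (687,140), (285,165), (110,312) and (496,340). The tape (75,152) and bottle (480,88) stand as before.

```bash
python3 -c "
from workcell import arm
print(arm.finish_job())"
```

```text
the job is handed in; nothing more can be done
None
```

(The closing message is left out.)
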